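# Flip the two teat cases shut

### The arm

A 6-joint arm with a two-finger parallel gripper is mounted at the origin on the work surface. World frame = base frame: x ahead of the robot, y to its left, z up, the work surface at z = 0. Lengths are in m, angles in degrees, forces in N, time in s.
With the tool pointing down it reaches from about 0.4 to 0.825 m from the base axis. Payload 7 kg.
Tool frame: the origin (TCP) lies on the centre line of the jaws, within the pads' length; the fingertips stand 22 mm ahead of it and the grasp point (between the pads) lies 3 mm ahead of it; z points along the fingers, y is the line along which they close (so a half turn about z gives the same grasp; the last joint's range is limited). The gripper opens to 88 mm and grips with 3 to 60 N. Pads are 19 mm wide; open, the fingers measure 130 mm over their backs; the gripper's body (78 mm by 193 mm) begins 47 mm behind the grasp point.
Start: joints at [-53.795, 20.546, 0.682, 0, -70.136, -16.507], TCP at [0.227, -0.635, 0.249] pointing down, gripper open.
Joint ranges: [-176.03, 176.03], [-82.01, 121.73], [-58.28, 71.71], [-173.87, 95.51], [-174.79, -0.11], [-173.66, 173.66]. Speed limits (degrees/s): [136.94, 136.94, 172.46, 180, 180, 180].

### API

Orientations are given as [roll, pitch, yaw] about the fixed x, y, z axes, in that order (R = Rz(yaw) Ry(pitch) Rx(roll)).
In Python, from plant import get_state, cams, r gives the robot as it stands.
- The arm moves only by the tool apply_moves, never from a script. Its argument "targets" is a list of rows, each an object with "dp": the shift along the world's x, y, z in m, a list of three; "yaw": the turn about the world's z in degrees. In form: [{"dp": [x, y, z], "yaw": yaw}, ...]. A call has 1 to 20 rows; each row is the pose to reach, as a shift and turn from the pose commanded when the call began; what a row does not reach only later rows make up. A row lasts 1/12 s, in which the tool goes at most 41.7 mm and 7.16 degrees, less where a joint would pass 70% of its speed; a pose out of reach is approached as far as the arm can. A call with a gripper value outside its range is refused whole. "grip" is the gripper command: -1 is fully open, 1 is shut, values between are in proportion, set as the call begins (left out, the last holds). The fingers move at their own pace and stop on an object; "squeeze" is the grip in N (left out, the last holds). Time passes only in rows, so rows that repeat a pose let the fingers close. It gives the time, the measured TCP pose, the force, the opening and the grip force at its end, in the units of the state.
- get_state(): the state, without advancing time (a new reading comes with each control period).
- cams.capture(name): name is "side" or "top" or "wrist"; returns a dict with "image" (384x512x3 uint8, red, green, blue), "range_z" (384x512 float32, m along the optical axis (not along the pixel's ray), 0 where there is no reading), "fx", "fy", "cx", "cy" (pixels), "R" (3x3) and "t" (3): a world point X has camera coordinates R X + t; the wrist camera has in their place "T_tool_cam" (4x4, takes a point from camera to tool coordinates, whose origin is the TCP and whose axes are the flange's). Camera axes: x right, y down, z forward; pixel columns grow to the right and rows downward; lengths in m; the calibration is good to about 2 mm. The wrist camera is an equidistant fisheye: a pixel r from the principal point sees the ray r / f radians off the axis. A picture is of the moment at which its call begins: read the wrist's pose just before it.
- r.close_job(): hands the job in; it is judged then, once.
The state is a dict: "time_s": time; "joints": joint angles; "qd": joint speeds; "joint_torque": joint torques, N m; "tcp_pos": TCP position; "eef_rot": TCP orientation; "contact_force": force on the tool from outside, world axes, zero at the start; "moment": the same for the moment, N m; "gripper_width": finger opening in m; "gripper_force": force on a finger pad.
Only numpy, scipy, OpenCV 4.12 (cv2) and the standard library are available. Lean on these libraries where they do the work, as an engineer would, in place of code of your own. Each camera call takes 0.05 s, during which the arm holds its last target. There are 200 camera calls.

### The job

The two teat cases held in the clamp-on caddy have been left with their lids thrown back. Using only the fingertips, pinching and lifting nothing, push each lid over from behind and press it down until it is fully shut, with both cases still seated in their cups. Do not touch the teats or the insides of the lids, and leave the warmer, bottle, lidded pot and scoop undisturbed.

Things in the scene. Friction and masses are not known exactly. Their poses are not given: they have to be found in the camera images.
- shelf: Stainless steel shelf standing fixed on the worktop: 260 mm deep (x), 760 mm wide (y), its flat top 110 mm above the worktop. Origin: middle of its front edge (the edge nearest the robot), at worktop level; x points back from the front edge, y along the edge, z up.
- caddy: White plastic caddy clamped on the shelf's front edge (fixed). Two round cups, 75 mm outside diameter, stand out in front of the edge, their centres at x = -45.5 mm, y = +65 and -65 mm; cup rims 116 mm and inner cup floors 70 mm above the worktop. A clamp jaw 5 mm thick, 70 mm wide, lies on the shelf between the cups. Origin: on the shelf's front edge line midway between the cups, at worktop level; axes as the shelf's.
- case_blue: Teat case with the blue lid: a clear plastic cup, 64 mm diameter and 66 mm tall, about 125 g in all, loose but seated in the caddy's cup on the +y side (about 2 mm play all round). Origin: centre of its underside; z up; +x points to its hinge side.
- case_yellow: Teat case with the yellow lid: as the blue one, in the caddy's cup on the -y side.
- hinge_blue (a point): Point on the blue case's hinge axis, in the middle of the hinge, 35.5 mm from the case's centre at its back, 66 mm above the case's underside (136 mm above the worktop). Axes fixed to the case: y along the hinge axis, z up, -x points across the case's mouth to the front: from here the shut lid reaches 69 mm along -x.
- hinge_yellow (a point): The same point and axes for the yellow case.
- lid_blue (a joint): Angle of the blue lid in rad: 0 is fully shut (lid level), 1.57 upright, 2.3 the stop of full opening. The lid is a shallow round cap, 67 mm diameter, its flat outer face 15 mm from its rim, hinged at its edge, with a 7 mm thumb tab at the front. The hinge is stiff (0.018 N m, about 0.4 N at the middle of the lid), so the lid stays at whatever angle it is left.
- lid_yellow (a joint): Angle of the yellow lid, same sizes and meaning.
- lidtop_blue (a point): Centre of the blue lid's outer face (the face to push on). z is that face's outward normal: up when shut, turned to the back and down when the lid is thrown back; -x points from the hinge to the thumb tab.
- lidtop_yellow (a point): The same for the yellow lid.
- teat_blue: Amber silicone teat standing inside the blue case, 54 mm tall, below the case's mouth; not to be touched. Origin at its foot.
- teat_yellow: Teat inside the yellow case, the same.
- seal_blue: White sealing disc, 57 mm diameter, on the inside of the blue lid; not to be touched. Its origin lies on the lid's hinge axis.
- seal_yellow: White sealing disc on the inside of the yellow lid, the same.
- warmer: White bottle warmer, 136 mm diameter and 138 mm tall, fixed on the shelf near its -y end, turning knob on its front. Origin: centre of its underside.
- bottle: Empty glass bottle, 58 mm diameter, 130 mm tall, standing loose at the back of the shelf. Origin: centre of its underside.
- pot: Small blue ceramic pot, 86 mm diameter, 62 mm tall, standing loose at the back of the shelf with its lid on. Origin: centre of its underside.
- pot_lid: The pot's loose lid with a small round knob, 81 mm diameter, its knob's top 90 mm above the shelf. Origin: on its axis, at the pot's rim.
- scoop: Bamboo scoop lying loose on the shelf near its +y end: bowl 48 mm diameter, handle to -x, 145 mm long in all, 23 mm high. Origin: under the bowl's centre.
Not all that is in view belongs to the job. Of the things that look like the case_yellow, the smallest one is meant.

How it is judged:
By the outcome, as a careful person would: the job done as asked, in the order asked, and still so for the second after the job is handed in, with the robot touching nothing.
It also fails if it takes over 48 s, if anything falls off the work surface, if the arm or the gripper's body presses on something with over 40 N, if the wrist force passes 120 N, or if a joint passes its speed limit or range.

## Working session

There is one attempt and no reset: what is moved stays moved. The work goes in short steps, Python scripts to look and compute and a tool call to move; the robot and the scene stay as the last step left them, time stands still between calls to the robot, and variables do not carry over. Pictures are saved under pics/ and viewed, at most 10 in all, crops included, and the job is handed in when it is done.

Besides the shell and the picture viewer there is one more tool, called after "Emit:" as a command line: name --argument value ..., lists and objects as JSON in quotes. apply_moves: Moves the arm, as the interface text tells. Its arguments: {"type":"object","properties":{"targets":{"type":"array","items":{"type":"object","properties":{"dp":{"type":"array","items":{"type":"number"}},"yaw":{"type":"number"}}}},"grip":{"type":"number"},"squeeze":{"type":"number"}},"required":["targets"]}

```bash
mkdir -p pics; ls; python3 - <<'E'
from plant import get_state,cams,r
import cv2,numpy as np,pickle
s=get_state();print({k:np.round(v,3) for k,v in s.items()})
for n in("side","top"):
    c=cams.capture(n);pickle.dump(c,open(f"{n}0.pkl","wb"));cv2.imwrite(f"pics/{n}0.png",c["image"][...,::-1])
    print(n,c["fx"],c["cx"],c["cy"],np.round(c["R"],3).tolist(),np.round(c["t"],3),"pos",-c["R"].T@c["t"])
E
```

```text
pics
{'time_s': np.float64(0.0), 'joints': array([-5.3794e+01,  2.0593e+01,  6.3200e-01, -2.2000e-02, -7.0134e+01,
       -1.6506e+01]), 'qd': array([ 0.019, -0.089, -0.028,  0.089, -0.036, -0.049]), 'joint_torque': array([ 2.0000e-03, -5.8272e+01,  2.9305e+01,  6.9970e+00,  7.0000e-03,
       -0.0000e+00]), 'tcp_pos': array([ 0.227, -0.635,  0.248]), 'eef_rot': array([ 1.79903e+02, -7.00000e-03, -1.60308e+02]), 'contact_force': array([ 0.617,  0.214, -0.013]), 'moment': array([-0.005, -0.039, -0.024]), 'gripper_force': np.float64(0.0), 'gripper_width': np.float64(0.088)}
side 370.3130424702857 261.30062927863725 189.5963910621509 [[-0.874, -0.485, -0.015], [-0.229, 0.439, -0.869], [0.428, -0.756, -0.495]] [0.509 0.242 0.628] pos [0.23202224 0.61541356 0.52869479]
top 489.5813992824849 251.28700055845897 187.547267774429 [[-0.01, -1.0, -0.018], [-0.988, 0.013, -0.153], [0.153, 0.016, -0.988]] [0.024 0.561 1.253] pos [ 0.36300211 -0.00258352  1.32446212]
```

View pics/side0.png

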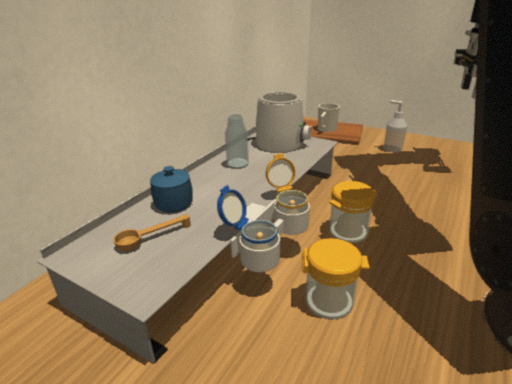

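View pics/top0.png

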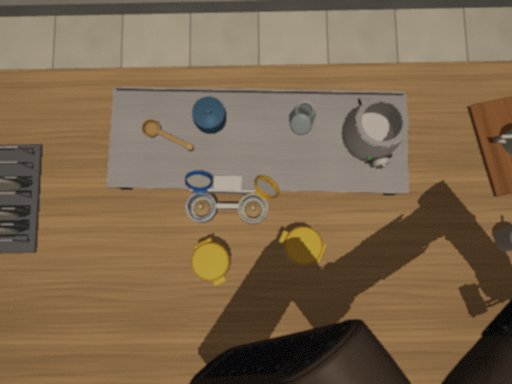

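The top view shows the caddy cups at about (202,208) and (253,207), with the blue lid back at (198,181) and the yellow lid at (266,187). Candidates for case_yellow are the caddy case at (253,207), a jar at (210,261) and a jar at (303,245). The jars are larger and stand on the worktop, so I choose the caddy one. Next come a close crop and the measurements.

```bash
cat > h.py <<'E'
import numpy as np,cv2,pickle
def cloud(c):
    z=c["range_z"];v,u=np.mgrid[:384,:512]
    P=np.stack([(u-c["cx"])/c["fx"]*z,(v-c["cy"])/c["fy"]*z,z],-1)
    W=(P-c["t"])@c["R"]; W[z==0]=np.nan
    return W
def masks(c):
    h=cv2.cvtColor(c["image"],cv2.COLOR_RGB2HSV)
    return {"blue":cv2.inRange(h,(104,120,40),(125,255,255))>0,"yellow":cv2.inRange(h,(17,150,90),(30,255,255))>0}
E
python3 - <<'E'
from h import *
ims=[]
for n,(x0,y0,w,hh) in {"side":(200,140,130,140),"top":(170,160,130,75)}.items():
    c=pickle.load(open(n+"0.pkl","rb"));W=cloud(c);M=masks(c)
    k=4 if n=="side" else 6
    cv2.imwrite(f"pics/{n}crop.png",cv2.resize(c["image"][y0:y0+hh,x0:x0+w,::-1],None,fx=k,fy=k,interpolation=cv2.INTER_CUBIC))
    box=np.zeros((384,512),bool)
    box[y0:y0+hh,x0:x0+w]=True
    for col in M:
        m=M[col]&box&(W[...,2]>.125)&(W[...,2]<.24)
        nl,L,st,_=cv2.connectedComponentsWithStats(m.astype(np.uint8))
        i=1+np.argmax(st[1:,4]); m=L==i
        P=W[m];ce=np.median(P,0);U,S,Vt=np.linalg.svd(P-P.mean(0),full_matrices=False)
        print(n,col,st[i],"mean",P.mean(0).round(4),"min",P.min(0).round(3),"max",P.max(0).round(3),"normal",Vt[2].round(3),"rms",(S/len(P)**.5).round(4))
    # top: shelf extents
    if n=="top":
        m=(abs(W[...,2]-.11)<.008); 
        for row in (120,150,170,180,185,188,190,192,194): 
            print(row,[(u,W[row,u].round(3).tolist()) for u in (130,160,320,340)])
        for col in (150,330):print([ (v,W[v,col].round(3).tolist()) for v in range(183,197,2)])
        m=m&(np.arange(512)[None]>100)&(np.arange(512)[None]<412)
        ct=cv2.minAreaRect(np.argwhere(m)[:,::-1].astype(np.float32)); print(ct)
        Q=W[m][:,:2].astype(np.float32);print("shelf rect",cv2.minAreaRect(Q),np.percentile(Q,[1,99],axis=0))
        # cup rims
        k=box&(abs(W[...,2]-.132)<.01)
        k=box&(W[...,2]>.108)&(W[...,2]<.145)&(np.arange(384)[:,None]>190)
        for a,b in((182,222),(234,272)):
            kk=k.copy();kk[:,:a]=0;kk[:,b:]=0
            print("cup",cv2.minEnclosingCircle(W[kk][:,:2].astype(np.float32)),np.median(W[kk][:,2]))
E
```

```text
side blue [218 186  30  43 319] mean [0.5598 0.1476 0.1654] min [0.538 0.11  0.133] max [0.58  0.176 0.204] normal [-0.876  0.013  0.481] rms [0.0263 0.0199 0.0033]
side yellow [266 153  29  39 248] mean [ 0.5412 -0.0187  0.1669] min [ 0.517 -0.05   0.134] max [0.569 0.011 0.208] normal [ 0.754 -0.507 -0.417] rms [0.0275 0.0192 0.0037]
top blue [186 183  26  10  76] mean [0.5456 0.1442 0.1425] min [0.537 0.113 0.134] max [0.557 0.173 0.164] normal [-0.789  0.013  0.614] rms [0.0148 0.0072 0.0028]
top yellow [255 176  24  23 202] mean [ 0.5405 -0.0197  0.1683] min [ 0.518 -0.048  0.132] max [0.568 0.007 0.209] normal [-0.714  0.565  0.412] rms [0.0286 0.0175 0.0031]
120 [(130, [0.732, 0.328, 0.108]), (160, [0.731, 0.25, 0.108]), (320, [0.723, -0.16, 0.113]), (340, [0.724, -0.212, 0.108])]
150 [(130, [0.652, 0.325, 0.112]), (160, [0.651, 0.249, 0.11]), (320, [0.645, -0.158, 0.109]), (340, [0.645, -0.209, 0.11])]
170 [(130, [0.601, 0.325, 0.106]), (160, [0.599, 0.248, 0.109]), (320, [0.594, -0.157, 0.111]), (340, [0.592, -0.206, 0.114])]
180 [(130, [0.574, 0.323, 0.11]), (160, [0.574, 0
[... 883 characters left out ...]
0.002]), (195, [0.551, 0.297, -0.001])]
[(183, [0.56, -0.181, 0.109]), (185, [0.555, -0.18, 0.111]), (187, [0.55, -0.18, 0.111]), (189, [0.545, -0.18, 0.109]), (191, [0.54, -0.18, 0.108]), (193, [0.55, -0.196, 0.002]), (195, [0.545, -0.196, -0.001])]
((257.431640625, 187.23367309570312), (301.24298095703125, 192.7091522216797), 0.8273183703422546)
shelf rect ((0.558604896068573, 0.0032484233379364014), (0.7613990902900696, 0.49043068289756775), 88.25458526611328) [[ 0.34820656 -0.37036165]
 [ 0.80392164  0.37250154]]
cup ((0.5108399987220764, 0.1313307136297226), 0.05035794898867607) 0.12460014891516308
cup ((0.5138916969299316, 0.017764564603567123), 0.051150932908058167) 0.1287250844133293
```

View pics/sidecrop.png

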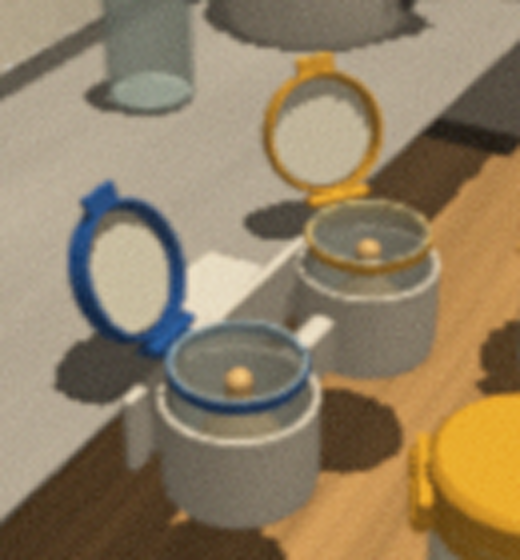

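View pics/topcrop.png

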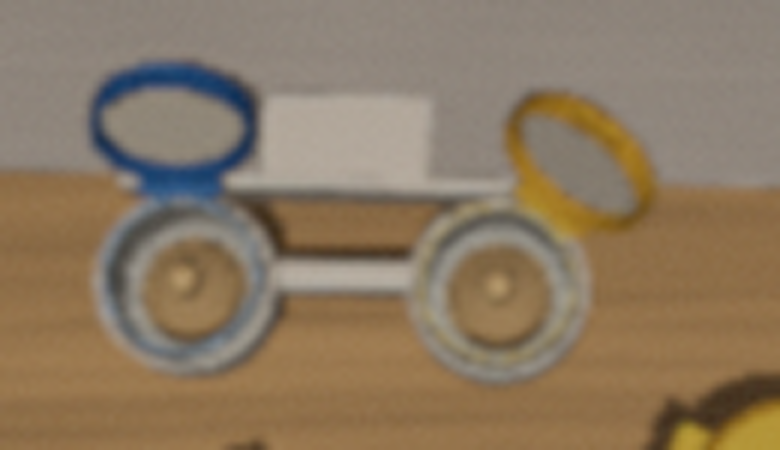

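The crops confirm the choice. The blue lid leans back square to the shelf, and the yellow case is turned about -36°, with its lid pointing back and to -y.

| | Case centre | Hinge | Heading | Lid angle |
|---|---|---|---|---|
| Blue | (0.503, 0.141) | (0.539, 0.141) | 0° | about 119° |
| Yellow | (0.498, 0.011) | (0.527, -0.010) | -36° | about 115° |

These agree with the 130 mm cup spacing and the 136 mm hinge height. I'll start by going high, behind the yellow lid, with the jaws shut.

Emit:
apply_moves --grip 1 --squeeze 10 --targets '[{"dp": [0.01,0.016,0.02],"yaw": -3},{"dp": [0.03,0.048,0.03],"yaw": -8},{"dp": [0.05,0.08,0.03],"yaw": -12},{"dp": [0.07,0.113,0.03],"yaw": -16},{"dp": [0.09,0.145,0.03],"yaw": -20},{"dp": [0.11,0.177,0.03],"yaw": -24},{"dp": [0.13,0.21,0.03],"yaw": -28},{"dp": [0.15,0.242,0.03],"yaw": -32},{"dp": [0.17,0.274,0.03],"yaw": -36},{"dp": [0.19,0.306,0.03],"yaw": -40},{"dp": [0.21,0.338,0.03],"yaw": -44},{"dp": [0.23,0.37,0.03],"yaw": -48},{"dp": [0.25,0.402,0.03],"yaw": -52},{"dp": [0.27,0.435,0.03],"yaw": -56},{"dp": [0.29,0.467,0.03],"yaw": -56},{"dp": [0.31,0.5,0.03],"yaw": -56},{"dp": [0.33,0.53,0.03],"yaw": -56},{"dp": [0.35,0.565,0.03],"yaw": -56},{"dp": [0.361,0.581,0.03],"yaw": -56},{"dp": [0.361,0.581,0.03],"yaw": -56}]'

```text
time_s: 1.77
tcp_pos: [0.5902, -0.0512, 0.2775]
eef_rot: [-180.0, -0.0, 143.9]
contact_force: [0.4, -0.9, -0.1]
gripper_width: 0.0007
gripper_force: 0.0
```

```bash
python3 - <<'E'
from plant import get_state,cams
import cv2,numpy as np
print(get_state()["tcp_pos"])
c=cams.capture("side")
p=lambda X:(lambda q:(q[:2]/q[2]*c["fx"]+[c["cx"],c["cy"]]).round().astype(int).tolist())(c["R"]@np.array(X)+c["t"])
im=c["image"][...,::-1].copy()
for X in [(.527,-.010,.136),(.539,.141,.136),(.498,.011,.136),(.503,.141,.136),(.588,-.054,.172),(.614,.141,.172)]: cv2.circle(im,p(X),2,(0,0,255),-1)
cv2.imwrite("pics/s1.png",cv2.resize(im[60:300,170:400],None,fx=2.5,fy=2.5,interpolation=cv2.INTER_CUBIC))
E
```

```text
[ 0.59021578 -0.05119461  0.27748149]
```

View pics/s1.png

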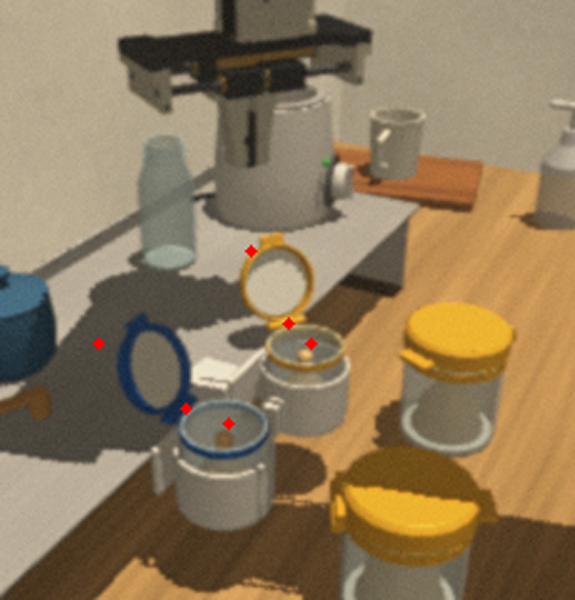

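The gripper hangs above and behind the yellow lid, and the projected hinge points land on the hinges at (288,323) and (186,408) in the crop. I'll descend behind the lid and push it forward.

Emit:
apply_moves --targets '[{"dp": [0.002,-0.002,-0.025],"yaw": 0},{"dp": [0.002,-0.002,-0.05],"yaw": 0},{"dp": [0.002,-0.002,-0.075],"yaw": 0},{"dp": [0.002,-0.002,-0.085],"yaw": 0},{"dp": [0.002,-0.002,-0.085],"yaw": 0},{"dp": [-0.008,0.006,-0.085],"yaw": 0},{"dp": [-0.014,0.01,-0.085],"yaw": 0},{"dp": [-0.02,0.015,-0.085],"yaw": 0},{"dp": [-0.026,0.019,-0.085],"yaw": 0},{"dp": [-0.032,0.023,-0.085],"yaw": 0},{"dp": [-0.038,0.028,-0.085],"yaw": 0},{"dp": [-0.044,0.032,-0.085],"yaw": 0},{"dp": [-0.05,0.036,-0.085],"yaw": 0},{"dp": [-0.056,0.041,-0.085],"yaw": 0},{"dp": [-0.056,0.041,-0.085],"yaw": 0}]'

```text
time_s: 3.07
tcp_pos: [0.5313, -0.0128, 0.1937]
eef_rot: [180.0, -0.0, 143.7]
contact_force: [-0.4, 0.1, -0.2]
gripper_width: 0.0007
gripper_force: 0.0
```

Emit:
apply_moves --targets '[{"dp": [-0.006,0.004,0],"yaw": 0},{"dp": [-0.012,0.009,0],"yaw": 0},{"dp": [-0.018,0.013,0],"yaw": 0},{"dp": [-0.024,0.017,0],"yaw": 0},{"dp": [-0.028,0.02,-0.004],"yaw": 0},{"dp": [-0.032,0.023,-0.008],"yaw": 0},{"dp": [-0.035,0.025,-0.012],"yaw": 0},{"dp": [-0.038,0.027,-0.015],"yaw": 0},{"dp": [-0.038,0.027,-0.015],"yaw": 0}]'

```text
time_s: 3.82
tcp_pos: [0.4935, 0.0136, 0.1776]
eef_rot: [-179.9, -0.1, 143.7]
contact_force: [-0.7, 0.1, -0.2]
gripper_width: 0.0004
gripper_force: 0.0
```

```bash
python3 - <<'E'
from plant import get_state,cams
import cv2
print(get_state()["tcp_pos"],get_state()["contact_force"])
c=cams.capture("side")
cv2.imwrite("pics/s2.png",cv2.resize(c["image"][100:300,180:380,::-1],None,fx=2.5,fy=2.5,interpolation=cv2.INTER_CUBIC))
E
```

```text
[0.49350216 0.01364482 0.17762565] [-0.69201189  0.12692341 -0.16136677]
```

View pics/s2.png

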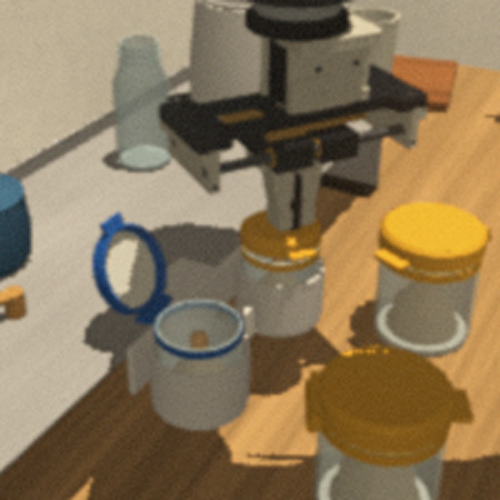

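The yellow lid is almost level under the tips, at (282,235). Now I'll press it down.

Emit:
apply_moves --targets '[{"dp": [-0.004,0.003,-0.002],"yaw": 0},{"dp": [-0.004,0.003,-0.004],"yaw": 0},{"dp": [-0.004,0.003,-0.005],"yaw": 0},{"dp": [-0.004,0.003,-0.006],"yaw": 0},{"dp": [-0.004,0.003,-0.006],"yaw": 0},{"dp": [-0.004,0.003,-0.006],"yaw": 0}]'

```text
time_s: 4.37
tcp_pos: [0.4906, 0.0165, 0.1732]
eef_rot: [180.0, 0.0, 143.7]
contact_force: [-2.9, 0.6, 7.5]
gripper_width: 0.0001
gripper_force: 3.7
```

Emit:
apply_moves --targets '[{"dp": [0,0,-0.001],"yaw": 0},{"dp": [0,0,-0.002],"yaw": 0},{"dp": [0,0,-0.002],"yaw": 0},{"dp": [0,0,-0.002],"yaw": 0}]'

```text
time_s: 4.7
tcp_pos: [0.4908, 0.0166, 0.1728]
eef_rot: [180.0, 0.1, 143.7]
contact_force: [-9.9, 2.5, 21.1]
gripper_width: 0.0003
gripper_force: 10.9
```

The lid is seated: the force rose to 21 N with no further travel, at the shut height. Next I'll lift and go behind the blue lid.

Emit:
apply_moves --targets '[{"dp": [0,0,0.01],"yaw": 0},{"dp": [0,0,0.035],"yaw": 0},{"dp": [0,0,0.065],"yaw": 0},{"dp": [0,0,0.095],"yaw": 0},{"dp": [0.01,0.01,0.11],"yaw": 5},{"dp": [0.03,0.028,0.11],"yaw": 10},{"dp": [0.05,0.048,0.11],"yaw": 15},{"dp": [0.07,0.067,0.11],"yaw": 20},{"dp": [0.09,0.086,0.11],"yaw": 25},{"dp": [0.11,0.105,0.11],"yaw": 30},{"dp": [0.13,0.122,0.11],"yaw": 36},{"dp": [0.13,0.124,0.11],"yaw": 36},{"dp": [0.13,0.124,0.11],"yaw": 36}]'

```text
time_s: 5.78
tcp_pos: [0.621, 0.1413, 0.2793]
eef_rot: [-179.9, -0.1, 179.7]
contact_force: [-0.7, -0.4, -0.7]
gripper_width: 0.0008
gripper_force: 0.0
```

```bash
python3 - <<'E'
from plant import get_state,cams
import cv2
from h import *
print(get_state()["tcp_pos"],get_state()["eef_rot"])
c=cams.capture("side")
cv2.imwrite("pics/s3.png",cv2.resize(c["image"][60:300,150:380,::-1],None,fx=2.5,fy=2.5,interpolation=cv2.INTER_CUBIC))
W=cloud(c);m=masks(c)["yellow"]&(abs(W[...,0]-.498)<.05)&(abs(W[...,1]-.011)<.05)&(W[...,2]>.12)
P=W[m];print(len(P),np.percentile(P,[5,50,95],axis=0).round(4))
E
```

```text
[0.62104853 0.14129522 0.27928871] [-1.79948830e+02 -9.45683779e-02  1.79697327e+02]
651 [[ 0.4689 -0.0076  0.1327]
 [ 0.4946  0.0278  0.1504]
 [ 0.5233  0.0453  0.1521]]
```

View pics/s3.png

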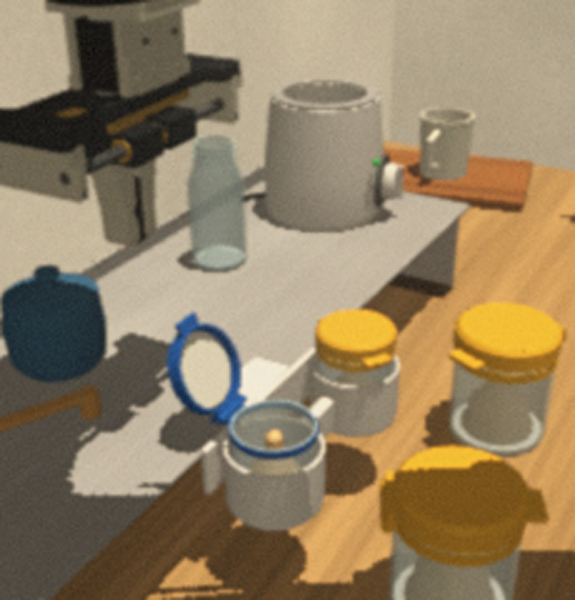

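The yellow lid is shut and level, with its top at about 151 mm, at (355,335) in the crop. The blue lid is unmoved at (205,368). I'll do the same there.

Emit:
apply_moves --targets '[{"dp": [0,0,-0.025],"yaw": 0},{"dp": [0,0,-0.05],"yaw": 0},{"dp": [0,0,-0.075],"yaw": 0},{"dp": [0,0,-0.087],"yaw": 0},{"dp": [-0.005,0,-0.087],"yaw": 0},{"dp": [-0.013,0,-0.087],"yaw": 0},{"dp": [-0.021,0,-0.087],"yaw": 0},{"dp": [-0.029,0,-0.087],"yaw": 0},{"dp": [-0.037,0,-0.087],"yaw": 0},{"dp": [-0.045,0,-0.087],"yaw": 0},{"dp": [-0.053,0,-0.087],"yaw": 0},{"dp": [-0.061,0,-0.087],"yaw": 0},{"dp": [-0.069,0,-0.087],"yaw": 0},{"dp": [-0.077,0,-0.087],"yaw": 0},{"dp": [-0.084,0,-0.087],"yaw": 0},{"dp": [-0.091,0,-0.087],"yaw": 0},{"dp": [-0.098,0,-0.087],"yaw": 0},{"dp": [-0.104,0,-0.087],"yaw": 0},{"dp": [-0.104,0,-0.087],"yaw": 0}]'

```text
time_s: 7.42
tcp_pos: [0.5152, 0.1404, 0.1936]
eef_rot: [-180.0, -0.0, 179.7]
contact_force: [-0.8, -0.9, -0.4]
gripper_width: 0.0004
gripper_force: 0.0
```

Emit:
apply_moves --targets '[{"dp": [-0.005,0,-0.004],"yaw": 0},{"dp": [-0.01,0,-0.008],"yaw": 0},{"dp": [-0.014,0,-0.012],"yaw": 0},{"dp": [-0.018,0,-0.015],"yaw": 0},{"dp": [-0.022,0,-0.017],"yaw": 0},{"dp": [-0.022,0,-0.019],"yaw": 0},{"dp": [-0.022,0,-0.021],"yaw": 0},{"dp": [-0.022,0,-0.021],"yaw": 0},{"dp": [-0.022,0,-0.021],"yaw": 0}]'

```text
time_s: 8.17
tcp_pos: [0.4945, 0.1405, 0.1733]
eef_rot: [-180.0, 0.0, 179.7]
contact_force: [-4.0, 0.5, 8.9]
gripper_width: 0.0005
gripper_force: 4.2
```

Emit:
apply_moves --targets '[{"dp": [0,0,-0.001],"yaw": 0},{"dp": [0,0,-0.002],"yaw": 0},{"dp": [0,0,-0.002],"yaw": 0},{"dp": [0,0,-0.002],"yaw": 0}]'

```text
time_s: 8.5
tcp_pos: [0.4947, 0.1404, 0.1729]
eef_rot: [-180.0, 0.1, 179.7]
contact_force: [-10.7, -0.8, 21.8]
gripper_width: 0.0006
gripper_force: 11.0
```

Emit:
apply_moves --targets '[{"dp": [0,0,0.01],"yaw": 0},{"dp": [0,0,0.035],"yaw": 0},{"dp": [0,0,0.065],"yaw": 0},{"dp": [0,0,0.095],"yaw": 0},{"dp": [0,0,0.125],"yaw": 0},{"dp": [-0.02,0,0.14],"yaw": 0},{"dp": [-0.05,0,0.14],"yaw": 0},{"dp": [-0.08,0,0.14],"yaw": 0},{"dp": [-0.08,0,0.14],"yaw": 0},{"dp": [-0.08,0,0.14],"yaw": 0}]'

```text
time_s: 9.33
tcp_pos: [0.4138, 0.1406, 0.3115]
eef_rot: [179.9, 0.1, 179.8]
contact_force: [-0.1, -0.2, 0.4]
gripper_width: 0.0005
gripper_force: 0.0
```

```bash
python3 - <<'E'
from plant import get_state,cams
import cv2
from h import *
print(get_state()["tcp_pos"])
c=cams.capture("side")
cv2.imwrite("pics/s4.png",cv2.resize(c["image"][60:300,100:380,::-1],None,fx=2.5,fy=2.5,interpolation=cv2.INTER_CUBIC))
W=cloud(c)
for k,(x,y) in {"yellow":(.498,.011),"blue":(.503,.141)}.items():
    m=masks(c)[k]&(abs(W[...,0]-x)<.05)&(abs(W[...,1]-y)<.05)&(W[...,2]>.145)
    P=W[m];n=np.linalg.svd(P-P.mean(0),full_matrices=False)[2][2];print(k,len(P),np.percentile(P,[5,50,95],axis=0).round(4).tolist(),n.round(3))
E
```

```text
[0.41378739 0.14058541 0.3115062 ]
yellow 464 [[0.4719, -0.0107, 0.1467], [0.4978, 0.0199, 0.151], [0.5242, 0.0436, 0.1522]] [ 0.017 -0.039 -0.999]
blue 583 [[0.4743, 0.126, 0.1468], [0.4996, 0.1526, 0.1509], [0.5248, 0.1732, 0.152]] [-0.02   0.04   0.999]
```

View pics/s4.png

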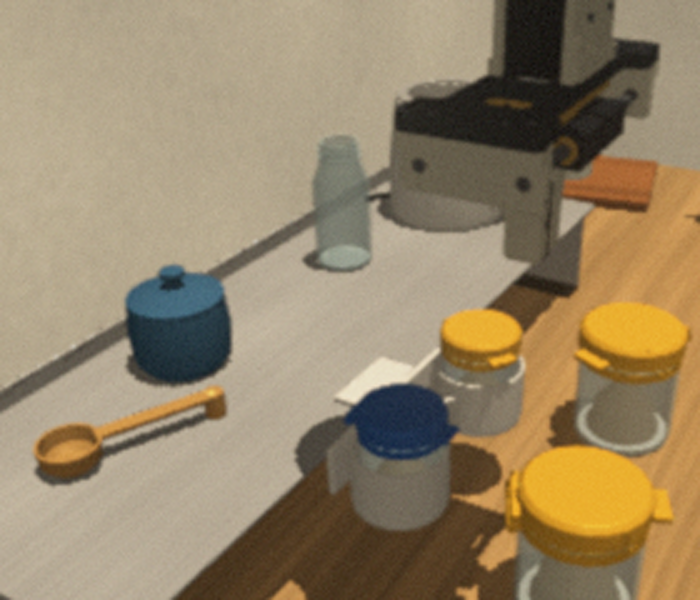

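Both lids are shut and level, with their tops at 151 mm: blue at (405,415), yellow at (480,335). The pot, bottle, scoop and warmer show no change, and the gripper is clear.

```bash
python3 -c "
from plant import r
print(r.close_job())"
```

```text
the job is handed in; nothing more can be done
None
```

Both lids were pushed over from behind and pressed shut with the closed fingertips, the cases are still seated in their cups, nothing else was seen to move, and the job was handed in at about 9.4 s of the 48 s allowed.

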